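# Hold a sprung clip open astride the batch card

### The arm

A 6-joint arm with a two-finger parallel gripper is mounted at the origin on the work surface. World frame = base frame: x ahead of the robot, y to its left, z up, the work surface at z = 0. Lengths are in m, angles in rad, forces in N, time in s.
With the tool pointing down it reaches from about 0.275 to 0.725 m from the base axis. Payload 5.6 kg.
Tool frame: the origin (TCP) lies at the very end of the fingers, on their centre line; the grasp point (between the pads) lies 19 mm behind it; z points along the fingers, x is the direction in which the jaws open and shut, and the axes are right-handed (so a half turn about z gives the same grasp; the last joint's range is limited). The gripper opens to 85 mm and grips with 20 to 120 N. Pads are 22 mm wide; open, the fingers measure 114 mm over their backs; the gripper's body (76 mm by 85 mm) begins 54 mm behind the grasp point. The pads swing forward as they close: fully open they stand 13 mm farther back than shut.
Start: joints at [-1.015, 0.255, 0.108, 0, -1.424, -0.285], TCP at [0.147, -0.53, 0.231] pointing down, gripper open.
Joint ranges: [-2.95, 2.95], [-1.21, 1.97], [-1.09, 1.5], [-2.87, 1.71], [-2.94, -0.07], [-3.05, 3.05]. Speed limits (rad/s): [2.57, 2.57, 3.14, 3.14, 3.14, 3.14].

### API

Orientations are given as a unit quaternion [x, y, z, w].
In Python, from station import ctrl, optics gives the robot as it stands. Calls block until the motion is done:
- ctrl.reach(position, orientation): joint-space move of the TCP to a pose.
- ctrl.line_to(position, orientation=None, velocity=0.15, guard=None): straight line of the TCP; orientation=None keeps the orientation; velocity is the mean speed in m/s. With guard (N) it stops when the force on the tool has changed by that much, and returns True; else False.
- ctrl.movej(angles): joint-space move.
- ctrl.set_gripper(opening, grip_force=None): opening from 0.0 (shut) to 1.0 (fully open); grip_force is the grip in N (None keeps the last); returns when the fingers have stopped.
- ctrl.hold(seconds).
- ctrl.solve_ik(position, orientation): joint angles nearest the present ones, or None.
- optics.get_image(name): name is "scene" or "side" or "wrist"; returns a dict with "pixels" (384x512x3 uint8, red, green, blue), "range_z" (384x512 float32, m along the optical axis (not along the pixel's ray), 0 where there is no reading), "intrinsics" (3x3 intrinsics, pixels), "cam_to_world" (4x4, takes a point from camera to world coordinates); the wrist camera has in their place "T_tool_cam" (4x4, takes a point from camera to tool coordinates, whose origin is the TCP and whose axes are the tool frame's). Camera axes: x right, y up, looking along -z (the intrinsics and any distortion apply to the point x, -y, -z); pixel columns grow to the right and rows downward; lengths in m; the calibration is good to about 2 mm. A picture is of the moment at which its call begins: read the wrist's pose just before it.
A pose or a line that the arm cannot do raises ctrl.IKError and nothing moves.
- ctrl.hand_in(): hands the job in, once; it reports no verdict.
Readings, each from a call of its own:
- ctrl.get_time_s(): time.
- ctrl.get_joint_positions(): joint angles.
- ctrl.get_qd(): joint speeds.
- ctrl.get_joint_torque(): joint torques, N m.
- ctrl.get_tool_pos(): TCP position.
- ctrl.get_tool_rot(): TCP orientation.
- ctrl.get_force(): force on the tool from outside, world axes, zero at the start.
- ctrl.get_moment(): the same for the moment, N m.
- ctrl.get_width(): opening from 0.0 (shut) to 1.0 (fully open).
Only numpy, scipy, OpenCV 4.12 (cv2) and the standard library are available. Lean on these libraries where they do the work, as an engineer would, in place of code of your own. Each camera call takes 0.05 s, during which the arm holds its last target. There are 200 camera calls.

### The job

Take the larger of the two steel spring clips by its two levers and squeeze it open, then bring it to the tall batch card and lower its gaping jaws astride the middle of the card's top edge, in line with the card, until the edge is about half-way up inside the jaws. Finish while holding it there, squeezed wide open and upright with the jaws clear of the card on both sides, so that a baker can slip a label in beside the card: do not let go or let the clip bite. Do not bump the card, and leave everything else where it is.

Things in the scene. Friction and masses are not known exactly. Their poses are not given: they have to be found in the camera images.
- clip: larger spring clip, bare steel, like a big clothes-peg, 64 mm wide (y), 0.12 kg, standing upright on its shut jaws with two levers up. Origin: middle of the pivot pin, half-way up, 45 mm above the table. z up; levers and jaws spread along x, both sides alike; y along the pivot. Squeezing the lever tops together opens the jaws; released, they snap shut
- clip_levers (a point): point midway between the lever tops, 44 mm above the pivot; moves with the pivot pin, axes as the clip. Levers: plates 34 mm wide (y), leaning outwards, 53 mm over their outsides here at rest. They yield to 5 N, fully to about 7 N; at the stop they stand parallel, 20 mm over the outsides, tops 50 mm above the pivot, and can bear a firm grip
- clip_mouth (a point): point midway between the open jaw tips, 42 mm below the pivot; moves with the pivot pin. At the stop the inner faces form an upside-down V, apex near the pivot: 30 mm apart here, 15 mm apart 22 mm below the pivot; 49 mm over the lips outside. Shut jaws reach 45 mm below the pivot and are 19 mm thick
- jaw_a (a joint): how far each half of the larger clip has turned: 0 jaws shut (rest), 0.35 rad at the stop, jaws wide open; the other half is geared to it
- card_edge (a point): middle of the top edge of the tall batch card, 155 mm above the table. x is the normal of the card (3 mm thick), y runs along the top edge (100 mm long), z up
- card_stand: the tall card's stand: white card 100 mm wide and 3 mm thick standing upright in a loose steel foot 60 x 110 x 18 mm (x, y, z) with a raised bar 14 x 100 mm up to 27 mm high along the card, 0.7 kg, overall 155 mm high. Origin at the middle of the underside; x normal to the card, y along it
- low_card_stand: bystander: a like stand with a low card 90 mm wide, overall 75 mm high; origin at the middle of the underside
- small_clip: bystander: a smaller clip of the same form standing on its jaws, 55 mm high, 40 mm wide; origin 28 mm above the table
- ramekin: bystander: white ceramic ramekin, 84 mm across, 45 mm high; origin at the middle of the underside
- jar: bystander: glass jar with steel lid, 64 mm across, 95 mm high; origin at the middle of the underside
- brush: bystander: pastry brush lying on the table, 170 mm long, 30 mm wide, 12 mm thick; origin on its underside
- cutter: bystander: steel ring cutter, 70 mm across, 35 mm high; origin at the middle of the underside
- scraper: bystander: flat steel dough scraper with wooden grip, 100 x 110 mm, 12 mm thick, lying on the table; origin on its underside
Mind the look-alikes: they are no part of the job. What is shaped like the clip but red is not meant.

How it is judged:
By the outcome, as a careful person would: the job done as asked, in the order asked, and still so for the second after the job is handed in, while the arm keeps its last pose, push and grip.
It also fails if it takes over 42 s, if anything falls off the work surface, if the arm or the gripper's body presses on something with over 40 N, if the wrist force passes 120 N, or if a joint passes its speed limit or range.

## Working session

There is one attempt and no reset: what is moved stays moved. The work goes in short steps, each a Python script; the robot and the scene stay as the last script left them, time stands still between calls to the robot, and variables do not carry over. Pictures are saved under pics/ and viewed, about 8 in all and at most 12, crops included, and the job is handed in when it is done.

```bash
ls; mkdir -p pics; cat > h.py <<'E'
import numpy as np, cv2
from station import ctrl, optics
from scipy.spatial.transform import Rotation as R
def grab(name,tag):
    p=np.array(ctrl.get_tool_pos()); q=np.array(ctrl.get_tool_rot())
    im=optics.get_image(name)
    T=np.eye(4)
    if name=="wrist":
        T[:3,:3]=R.from_quat(q).as_matrix(); T[:3,3]=p
        T=T@np.array(im["T_tool_cam"])
    else: T=np.array(im["cam_to_world"])
    np.savez(f"pics/{tag}.npz",rgb=im["pixels"],d=im["range_z"],K=im["intrinsics"],T=T)
    cv2.imwrite(f"pics/{tag}.png",im["pixels"][:,:,::-1])
    print({k:v for k,v in im.items() if k not in("pixels","range_z")}.keys())
    return cloud(tag)
def cloud(tag):
    z=np.load(f"pics/{tag}.npz"); d=z["d"];K=z["K"];T=z["T"]
    v,u=np.mgrid[:d.shape[0],:d.shape[1]]
    P=np.stack([(u-K[0,2])/K[0,0]*d,-(v-K[1,2])/K[1,1]*d,-d],-1)@T[:3,:3].T+T[:3,3]
    P[d<=0]=np.nan
    return z["rgb"],P
E
python3 - <<'E'
from h import *
for n in("scene","side"): grab(n,n+"0")
a=cv2.imread("pics/scene0.png");b=cv2.imread("pics/side0.png")
print(ctrl.get_time_s(), np.load("pics/scene0.npz")["T"],np.load("pics/side0.npz")["T"])
E
```

```text
pics
dict_keys(['intrinsics', 'cam_to_world'])
dict_keys(['intrinsics', 'cam_to_world'])
0.1 [[ 0.48340211 -0.74031795  0.46717421  1.14766622]
 [ 0.87537454  0.40485602 -0.26421775 -0.39703863]
 [ 0.00646685  0.53667582  0.84376374  1.25364536]
 [ 0.          0.          0.          1.        ]] [[-0.88150775  0.32417912 -0.34329578  0.17663728]
 [-0.47215132 -0.61158638  0.63485056  0.60729598]
 [-0.00414972  0.72171324  0.69217973  0.8247807 ]
 [ 0.          0.          0.          1.        ]]
```

View pics/scene0.png

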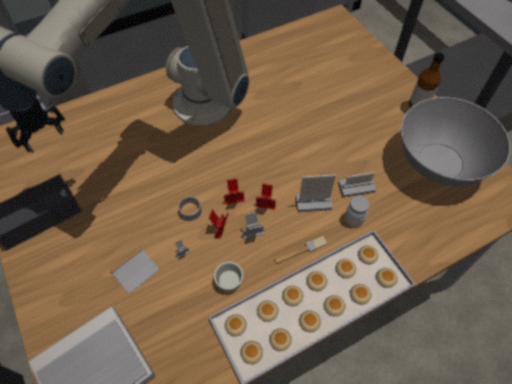

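View pics/side0.png

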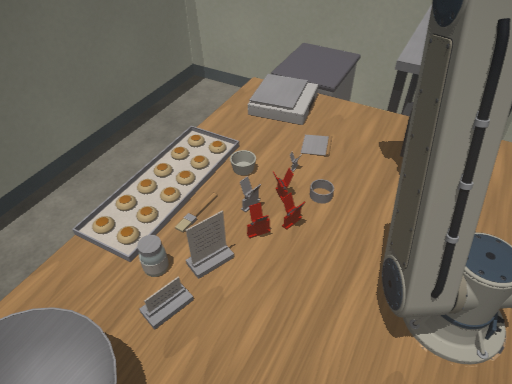

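Scene view: the grey clip is at (253,226) with three red clips at (219,222), (233,192) and (266,197). The tall card is at (316,190), the low card at (357,184), the jar at (356,211) and the small clip at (181,249). Next I'll compute the positions.

```bash
python3 - <<'E'
from h import *
for tag,boxes in (("scene0",dict(clip=(238,208,268,242),card=(290,170,338,214),low=(336,168,378,198),red1=(205,206,230,240),red2=(222,176,246,206),red3=(254,180,278,212),jar=(342,194,370,228))),
 ("side0",dict(clip=(236,176,262,212),card=(182,208,238,280)))):
    c,P=cloud(tag)
    for n,(u0,v0,u1,v1) in boxes.items():
        q=P[v0:v1,u0:u1].reshape(-1,3); k=c[v0:v1,u0:u1].reshape(-1,3).astype(int)
        m=q[:,2]>.012
        red=(k[:,0]>2*k[:,1])
        m&= red if n[:3]=="red" else ~red
        q=q[m]
        for lo in(.012,.05,.07,.12,.14):
            s=q[q[:,2]>lo]
            if len(s)>4:
                w,V=np.linalg.eigh(np.cov(s[:,:2].T))
                print(tag,n,lo,len(s),s.mean(0).round(3),"min",s.min(0).round(3),"max",s.max(0).round(3),"ang",np.degrees(np.arctan2(V[1,1],V[0,1])).round(1),np.sqrt(w).round(4))
E
```

```text
scene0 clip 0.012 299 [ 0.571 -0.096  0.055] min [ 0.548 -0.128  0.013] max [ 0.605 -0.065  0.093] ang 92.9 [0.0135 0.0148]
scene0 clip 0.05 172 [ 0.567 -0.094  0.071] min [ 0.548 -0.118  0.05 ] max [ 0.605 -0.074  0.093] ang 164.1 [0.0099 0.0161]
scene0 clip 0.07 88 [ 0.567 -0.094  0.082] min [ 0.548 -0.118  0.071] max [ 0.605 -0.074  0.093] ang 165.1 [0.01   0.0205]
scene0 card 0.012 1127 [0.575 0.125 0.071] min [0.523 0.068 0.012] max [0.621 0.181 0.161] ang 64.1 [0.0091 0.0304]
scene0 card 0.05 641 [0.572 0.128 0.106] min [0.549 0.083 0.05 ] max [0.594 0.176 0.161] ang 65.5 [0.0016 0.029 ]
scene0 card 0.07 533 [0.572 0.128 0.116] min [0.55  0.083 0.07 ] max [0.594 0.176 0.161] ang 65.6 [0.0017 0.0291]
scene0 card 0.12 247 [0.572 0.128 0.14 ] min [0.55  0.083 0.12 ] max [0.593 0.175 0.161] ang 65.6 [0.0018 0.0288]
scene0 card 0.14 123 [0.571 0.127 0.149] min [0.55  0.083 0.14 ] max [0.593 0.175 0.161] ang 65.4 [0.0019 0.0289]
scene0 low 0.012 616 [0.596 0.278 0.035] min [0.546 0.206 0.012] max [0.671 0.338 0.1  ] ang 73.4 [0.0185 0.0311]
scene0 low 0.05 156 [0.598 0.277 0.069] min
[... 1871 characters left out ...]
13 0.0227]
side0 clip 0.07 98 [ 0.579 -0.093  0.08 ] min [ 0.51  -0.118  0.07 ] max [ 0.603 -0.015  0.09 ] ang 148.1 [0.0119 0.0286]
side0 card 0.012 1927 [0.57  0.133 0.071] min [0.522 0.004 0.012] max [0.712 0.192 0.157] ang 67.9 [0.0173 0.0304]
side0 card 0.05 1117 [0.571 0.131 0.106] min [0.548 0.083 0.05 ] max [0.594 0.175 0.157] ang 65.6 [0.0011 0.0291]
side0 card 0.07 934 [0.571 0.131 0.115] min [0.548 0.083 0.07 ] max [0.594 0.175 0.157] ang 65.7 [0.0011 0.0292]
side0 card 0.12 423 [0.571 0.131 0.139] min [0.548 0.083 0.12 ] max [0.594 0.175 0.157] ang 65.7 [0.0011 0.0291]
side0 card 0.14 199 [0.571 0.13  0.148] min [0.548 0.083 0.14 ] max [0.594 0.175 0.157] ang 65.7 [0.0012 0.0294]
```

```bash
cat >> h.py <<'E'
def down(deg): return (R.from_euler("z",deg,degrees=True)*R.from_euler("x",180,degrees=True)).as_quat()
E
python3 - <<'E'
from h import *
print(R.from_quat(ctrl.get_tool_rot()).as_matrix().round(2))
for a in(-20,160):
  for p in([.573,-.096,.06],[.573,-.096,.25],[.571,.129,.3],[.571,.129,.19]): print(a,p,ctrl.solve_ik(p,down(a)))
im=optics.get_image("wrist"); print(np.array(im["T_tool_cam"]).round(3))
ctrl.reach([.573,-.096,.26],down(-20)); print(ctrl.get_time_s())
c,P=grab("wrist","w1")
E
```

```text
[[-0.27  0.96 -0.  ]
 [ 0.96  0.27  0.  ]
 [ 0.   -0.   -1.  ]]
-20 [0.573, -0.096, 0.06] [ 0.10298943  0.42222812 -0.10330533  0.         -1.04526288  2.68953737]
-20 [0.573, -0.096, 0.25] [ 0.10298943  0.31340003  0.23488338  0.         -1.49227967  2.68953737]
-20 [0.571, 0.129, 0.3] [ 0.48910299  0.3211271   0.37059349  0.         -1.62026272  2.30342381]
-20 [0.571, 0.129, 0.19] [ 0.48910299  0.3395645   0.12058321  0.         -1.35181503  2.30342381]
160 [0.573, -0.096, 0.06] [ 0.10298943  0.42222812 -0.10330533  0.         -1.04526288 -0.45205528]
160 [0.573, -0.096, 0.25] [ 0.10298943  0.31340003  0.23488338  0.         -1.49227967 -0.45205528]
160 [0.571, 0.129, 0.3] [ 0.48910299  0.3211271   0.37059349  0.         -1.62026272 -0.83816884]
160 [0.571, 0.129, 0.19] [ 0.48910299  0.3395645   0.12058321  0.         -1.35181503 -0.83816884]
[[ 1.    -0.001 -0.    -0.001]
 [-0.001 -0.963 -0.271 -0.068]
 [ 0.     0.271 -0.963 -0.143]
 [ 0.     0.     0.     1.   ]]
2.6667
dict_keys(['intrinsics', 'T_tool_cam'])
```

View pics/w1.png

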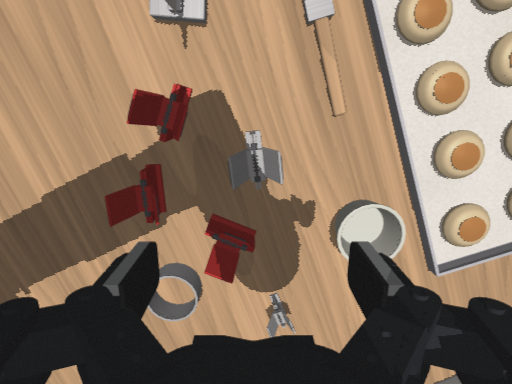

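The wrist view shows the clip at (256,160), with levers left and right spanning u 231–283. They line up with the gripper to within a few degrees. Now I'll measure it.

```bash
python3 - <<'E'
from h import *
c,P=cloud("w1")
u0,v0,u1,v1=222,122,292,196
k=c[v0:v1,u0:u1].reshape(-1,3).astype(int); q=P[v0:v1,u0:u1].reshape(-1,3)
a=np.radians(-20); ex=np.array([np.cos(a),np.sin(a)]); ey=np.array([-ex[1],ex[0]])
q=q[(q[:,2]>.012)&(k[:,0]<1.5*k[:,1])]
L=np.c_[(q[:,:2]-[.573,-.096])@ex,(q[:,:2]-[.573,-.096])@ey,q[:,2]]
for lo,hi in((.012,.03),(.03,.045),(.045,.055),(.055,.065),(.065,.075),(.075,.083),(.083,.1)):
    for nm,m in(("neg",L[:,0]<0),("pos",L[:,0]>=0)):
        s=L[m&(L[:,2]>lo)&(L[:,2]<hi)]
        if len(s)>3: print(lo,nm,len(s),s.mean(0).round(4),s.min(0).round(4),s.max(0).round(4))
# lever plane fits
for sgn in(-1,1):
    s=L[(L[:,2]>.06)&(sgn*L[:,0]>0.006)&(abs(L[:,1])<.03)]
    w,V=np.linalg.eigh(np.cov(s.T)); print(sgn,len(s),s.mean(0).round(4),V[:,0].round(3),"yaw",np.degrees(np.arctan2(V[1,0],V[0,0])))
m=q[:,2]>.055
r=cv2.minAreaRect((q[m,:2]*1e3).astype(np.float32)); print(r)
E
```

```text
0.012 pos 10 [0.0038 0.0155 0.0209] [ 0.0008 -0.0304  0.0139] [0.0108 0.0326 0.0286]
0.03 neg 32 [-0.0015  0.027   0.0424] [-0.0038  0.0146  0.0313] [-0.0003  0.032   0.0448]
0.03 pos 71 [ 0.0052 -0.0023  0.0428] [ 0.0008 -0.0316  0.0303] [0.0101 0.0325 0.0447]
0.045 neg 201 [-0.0036  0.0024  0.0501] [-0.0102 -0.017   0.046 ] [-0.0003  0.0215  0.055 ]
0.045 pos 421 [0.0072 0.0002 0.0497] [ 0.0008 -0.0278  0.0451] [0.0165 0.0225 0.0548]
0.055 neg 121 [-0.009  -0.0002  0.0601] [-0.0152 -0.0174  0.0551] [-0.0059  0.0156  0.0649]
0.055 pos 113 [0.0165 0.0024 0.0603] [ 0.0128 -0.0149  0.0553] [0.0204 0.0192 0.0649]
0.065 neg 129 [-0.0127 -0.0013  0.0703] [-0.017  -0.0178  0.0651] [-0.009   0.0153  0.075 ]
0.065 pos 121 [0.0201 0.0034 0.0703] [ 0.0167 -0.0138  0.0652] [0.0232 0.0196 0.0749]
0.075 neg 111 [-0.0161 -0.0006  0.0793] [-0.0205 -0.0181  0.0753] [-0.0129  0.0149  0.0829]
0.075 pos 97 [0.0233 0.0038 0.0792] [ 0.0204 -0.0138  0.0754] [0.0258 0.0198 0.0829]
0.083 neg 192 [-0.0199 -0.002   0.088 ] [-0.0242 -0.0192  0.0831] [-0.0157  0.0145  0.0913]
0.083 pos 197 [0.0274 0.0035 0.0878] [ 0.023  -0.0132  0.083 ] [0.0314 0.0199 0.0912]
-1 493 [-0.0159 -0.0013  0.0783] [0.92  0.11  0.377] yaw 6.821585724814781
1 475 [0.0234 0.0034 0.0784] [ 0.919  0.107 -0.38 ] yaw 6.617466510494194
((576.6929931640625, -96.81573486328125), (34.029701232910156, 54.156158447265625), 76.8069839477539)
```

```bash
python3 - <<'E'
from h import *
q=down(-13.3)
ctrl.line_to([.5767,-.0968,.15],q,velocity=.12)
print(ctrl.line_to([.5767,-.0968,.066],guard=8,velocity=.08))
f0=np.array(ctrl.get_force())
ctrl.set_gripper(0.0,45)
print("w",ctrl.get_width()*85,np.array(ctrl.get_force())-f0,ctrl.get_time_s())
ctrl.line_to([.5767,-.0968,.27],velocity=.08)
print("w",ctrl.get_width()*85,np.array(ctrl.get_force())-f0,ctrl.get_tool_pos(),ctrl.get_time_s())
grab("wrist","w2");grab("side","s2")
a=cv2.imread("pics/w2.png");b=cv2.imread("pics/side0.png")
b=cv2.resize(cv2.imread("pics/s2.png")[60:260,150:400],None,fx=1.5,fy=1.5)
o=np.zeros((384,512+b.shape[1],3),np.uint8);o[:,:512]=a;o[:b.shape[0],512:]=b
o=o[:,:]; cv2.imwrite("pics/c2.png",cv2.resize(o,None,fx=790/o.shape[1],fy=790/o.shape[1]))
E
```

```text
False
w 22.02622155137 [-6.63550614  2.61952652 20.96364517] 5.6167
w 17.642115233160172 [-0.21467532 -0.07254083 -2.29614935] [ 0.57659955 -0.09679553  0.26973925] 8.3167
dict_keys(['intrinsics', 'T_tool_cam'])
dict_keys(['intrinsics', 'cam_to_world'])
```

View pics/c2.png

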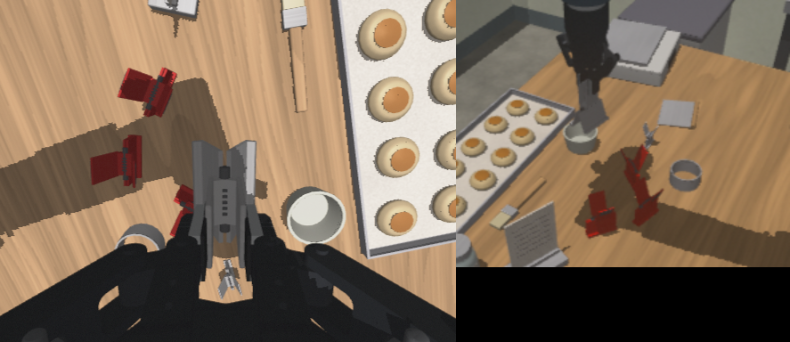

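Wrist view: the clip is held by its levers at about (225,215), with its jaws flared at the top of the picture. Next I'll measure its pose in the hand, especially pitch about the gripper axis.

```bash
cat > m.py <<'E'
from h import *
def local(tag,pos,q,lo=-.02,hi=.1,r=.05):
    c,P=cloud(tag); L=(P-np.array(pos))@R.from_quat(q).as_matrix()
    k=c.astype(int); m=(abs(L[...,0])<r)&(abs(L[...,1])<r)&(L[...,2]>lo)&(L[...,2]<hi)&(k[...,0]<1.5*k[...,2]+10)
    v,u=np.nonzero(m); return L[m],u,v,k[m]
E
python3 - <<'E'
from m import *
p=ctrl.get_tool_pos();q=ctrl.get_tool_rot();print(R.from_quat(q).as_matrix().round(3))
for tag in("w2","s2"):
    L,u,v,k=local(tag,p,q)
    print(tag,len(L))
    for a in np.arange(-.02,.08,.006):
        s=L[(L[:,2]>a)&(L[:,2]<a+.006)]
        if len(s)>3: print(a.round(3),len(s),"x",s[:,0].min().round(4),s[:,0].max().round(4),"y",s[:,1].min().round(4),s[:,1].max().round(4))
# clean side crop big
b=cv2.imread("pics/s2.png"); cv2.imwrite("pics/c3.png",np.hstack([cv2.resize(b[10:150,210:320],None,fx=3.5,fy=3.5,interpolation=2),cv2.resize(cv2.imread("pics/w2.png")[130:380,190:310],(235,490))]))
E
```

```text
[[ 0.973 -0.23  -0.   ]
 [-0.23  -0.973 -0.   ]
 [-0.     0.    -1.   ]]
w2 6743
-0.02 544 x -0.0216 0.0237 y -0.0174 0.017
-0.014 387 x -0.0215 0.0231 y -0.0174 0.0153
-0.008 214 x -0.0201 0.022 y -0.0173 0.0154
-0.002 106 x -0.009 0.0104 y -0.0174 0.0154
0.004 101 x -0.0091 0.0101 y -0.0172 0.0148
0.01 73 x -0.0092 0.0104 y -0.0173 0.016
0.016 176 x -0.0095 0.0102 y -0.0172 0.0158
0.022 1465 x -0.0091 0.01 y -0.0222 0.0222
0.028 664 x -0.0101 0.0111 y -0.0323 0.0321
0.034 317 x -0.0077 0.0084 y -0.0321 0.0323
0.04 232 x -0.0103 0.01 y -0.0322 0.0319
0.046 248 x -0.0126 0.0122 y -0.0322 -0.0003
0.052 310 x -0.0149 0.0147 y -0.0322 0.0123
0.058 1407 x -0.0238 0.0231 y -0.0321 0.0208
0.064 496 x -0.0244 0.0243 y -0.0321 0.0248
s2 643
-0.02 42 x -0.0233 0.0237 y -0.0171 0.0075
-0.014 37 x -0.0222 0.0167 y -0.0184 0.0053
-0.008 31 x -0.0219 0.0208 y -0.0183 0.0044
-0.002 20 x -0.0164 0.0096 y -0.0178 0.0002
0.004 25 x -0.0117 0.008 y -0.0192 0.0166
0.01 28 x -0.0119 0.0094 y -0.0179 0.0169
0.016 29 x -0.0119 0.0103 y -0.0182 0.0149
0.022 37 x -0.0115 0.01 y -0.0172 0.0147
0.028 47 x -0.012 0.0092 y -0.0327 0.0319
0.034 42 x -0.0096 0.005 y -0.033 0.0322
0.04 52 x -0.0108 0.0069 y -0.0329 0.0316
0.046 48 x -0.0141 0.0116 y -0.033 0.0297
0.052 55 x -0.0154 0.0105 y -0.0333 0.0308
0.058 66 x -0.024 0.0208 y -0.0323 0.0311
0.064 79 x -0.0263 0.0223 y -0.0347 0.032
0.07 5 x 0.0152 0.0228 y -0.0307 -0.0198
```

View pics/c3.png

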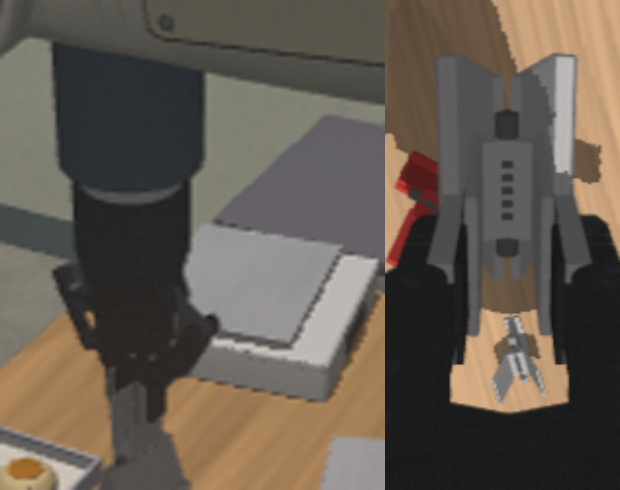

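The clip is upright, centred and fully open: 49 mm over the lips, tips at about z_tool +0.068, ends at ±32 mm. Next I'll refine the card plane from both cameras, move above the card and look.

```bash
cat > card.py <<'E'
from h import *
t=np.radians(65.7); ey=np.array([np.cos(t),np.sin(t)]); ex=np.array([ey[1],-ey[0]])
C=np.array([.5715,.129])
def card(tag,zlo=.08,zhi=.17):
    c,P=cloud(tag); q=P.reshape(-1,3); L=np.c_[(q[:,:2]-C)@ex,(q[:,:2]-C)@ey,q[:,2]]
    s=L[(abs(L[:,0])<.009)&(abs(L[:,1])<.06)&(L[:,2]>zlo)&(L[:,2]<zhi)]
    if len(s)<10: print(tag,len(s)); return
    f=np.polyfit(s[:,1],s[:,0],1)
    print(tag,len(s),"n med",np.median(s[:,0]).round(4),"slope deg",np.degrees(f[0]).round(2),"at0",f[1].round(4),"y",np.percentile(s[:,1],[.5,99.5]).round(4),"z",np.percentile(s[:,2],99.5).round(4),"tilt",np.polyfit(s[:,2],s[:,0],1)[0].round(3))
E
python3 - <<'E'
from card import *
card("scene0");card("side0")
from m import local
p=ctrl.get_tool_pos();q=ctrl.get_tool_rot()
L,*_=local("w2",p,q,hi=.075); print("tip z",np.percentile(L[:,2],[98,99,99.8]))
ctrl.line_to([.5715,.129,.30],down(-24.3),velocity=.12)
grab("wrist","w3");card("w3",zlo=.145)
grab("side","s3");grab("scene","g3");card("side0");card("s3");card("g3")
print(ctrl.get_width()*85,ctrl.get_time_s(),ctrl.get_tool_pos())
E
```

```text
scene0 477 n med 0.0007 slope deg 0.07 at0 0.0007 y [-0.0501  0.0493] z 0.1578 tilt -0.003
side0 832 n med -0.0013 slope deg 0.07 at0 -0.0012 y [-0.0499  0.0496] z 0.1553 tilt 0.006
tip z [0.06525854 0.06596999 0.06779588]
dict_keys(['intrinsics', 'T_tool_cam'])
w3 254 n med 0.001 slope deg -0.01 at0 0.0005 y [-0.0078  0.0491] z 0.1576 tilt -0.02
dict_keys(['intrinsics', 'cam_to_world'])
dict_keys(['intrinsics', 'cam_to_world'])
side0 832 n med -0.0013 slope deg 0.07 at0 -0.0012 y [-0.0499  0.0496] z 0.1553 tilt 0.006
s3 834 n med -0.0012 slope deg 0.03 at0 -0.0012 y [-0.0498  0.0499] z 0.1555 tilt 0.005
g3 476 n med 0.0006 slope deg 0.27 at0 0.0006 y [-0.0501  0.0485] z 0.1582 tilt -0.001
17.861956666262085 10.6167 [0.57152068 0.12866524 0.30001057]
```

View pics/w3.png

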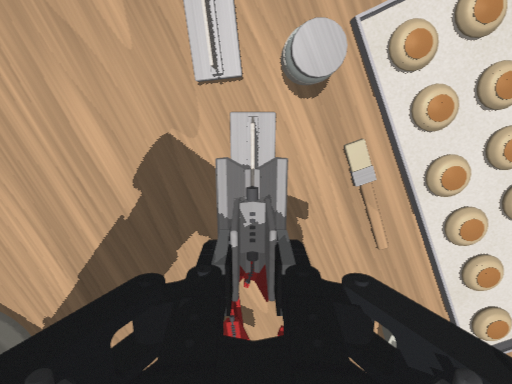

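The card lies along the gap between the jaws (column ~253, matching the clip axis). All three cameras agree on its centre to about 1 mm. Lowering under guard.

```bash
python3 - <<'E'
from card import *
from m import local
f0=np.array(ctrl.get_force())
print(ctrl.line_to([.5715,.129,.235],down(-24.3),velocity=.06,guard=4))
print(ctrl.line_to([.5715,.129,.203],velocity=.04,guard=4))
ctrl.hold(.3)
p=ctrl.get_tool_pos();q=ctrl.get_tool_rot()
print(np.array(ctrl.get_force())-f0,ctrl.get_width()*85,ctrl.get_time_s(),p)
grab("wrist","w4");grab("side","s4");grab("scene","g4");card("s4",zhi=.13);card("g4",zhi=.13);card("s4",zlo=.03,zhi=.12)
for t in("w4","s4","g4"):
    L,*_=local(t,p,q,lo=.02,hi=.075)
    for a in np.arange(.02,.075,.006):
        s=L[(L[:,2]>a)&(L[:,2]<a+.006)]
        if len(s)>3: print(t,a.round(3),len(s),"x",s[:,0].min().round(4),s[:,0].max().round(4),"y",s[:,1].min().round(4),s[:,1].max().round(4))
def crop(n,u0,v0,u1,v1,w):
    a=cv2.imread(n)[v0:v1,u0:u1]; return cv2.resize(a,(w,380),interpolation=cv2.INTER_CUBIC)
cv2.imwrite("pics/c4.png",np.hstack([crop("pics/s4.png",150,150,260,270,350),crop("pics/g4.png",270,120,370,220,380)]))
E
```

```text
False
False
[ 0.12713335 -0.45455585  1.98181948] 17.640740090923014 13.1 [0.57156412 0.12900743 0.20314861]
dict_keys(['intrinsics', 'T_tool_cam'])
dict_keys(['intrinsics', 'cam_to_world'])
dict_keys(['intrinsics', 'cam_to_world'])
s4 343 n med -0.0012 slope deg 0.09 at0 -0.0012 y [-0.0497  0.0496] z 0.1295 tilt -0.005
g4 179 n med 0.0007 slope deg 0.13 at0 0.0008 y [-0.0506  0.0486] z 0.1294 tilt 0.002
s4 766 n med -0.0011 slope deg 0.16 at0 -0.0012 y [-0.0497  0.0497] z 0.119 tilt -0.0
w4 0.02 1430 x -0.009 0.0101 y -0.0224 0.0219
w4 0.026 704 x -0.01 0.0112 y -0.032 0.0324
w4 0.032 339 x -0.0069 0.0078 y -0.0323 0.0322
w4 0.038 261 x -0.0094 0.0099 y -0.0323 0.032
w4 0.044 554 x -0.0118 0.012 y -0.0492 0.0498
w4 0.05 296 x -0.0144 0.014 y -0.0492 0.0112
w4 0.056 474 x -0.0229 0.0224 y -0.0492 0.017
w4 0.062 1529 x -0.0244 0.0243 y -0.0491 0.0247
w4 0.068 34 x -0.0186 0.0244 y -0.0492 -0.0035
s4 0.02 35 x -0.0117 0.0079 y -0.0198 0.0145
s4 0.026 57 x -0.0131 0.008 y -0.0327 0.03
s4 0.032 56 x -0.0102 0.009 y -0.0332 0.0311
s4 0.038 72 x -0.0132 0.0043 y -0.033 0.0322
s4 0.044 76 x -0.0133 0.0097 y -0.0495 0.0477
s4 0.05 95 x -0.0157 0.0097 y -0.0495 0.0472
s4 0.056 92 x -0.0179 0.0123 y -0.0488 0.0499
s4 0.062 147 x -0.0261 0.0209 y -0.0491 0.0492
s4 0.068 33 x -0.025 0.019 y -0.0492 0.0487
s4 0.074 6 x -0.003 0.0005 y -0.0497 -0.0305
g4 0.02 19 x -0.0095 0.0102 y -0.0204 0.0181
g4 0.026 40 x -0.0055 0.0111 y -0.0313 0.032
g4 0.032 29 x -0.0053 0.0113 y -0.03 0.0318
g4 0.038 37 x -0.0075 0.0114 y -0.0307 0.032
g4 0.044 52 x -0.0093 0.0158 y -0.0468 0.0473
g4 0.05 49 x -0.0039 0.0147 y -0.049 0.0498
g4 0.056 62 x -0.0138 0.0245 y -0.0467 0.0461
g4 0.062 78 x -0.0221 0.0252 y -0.0439 0.0492
g4 0.068 16 x -0.0008 0.0224 y -0.0487 0.0454
```

View pics/c4.png

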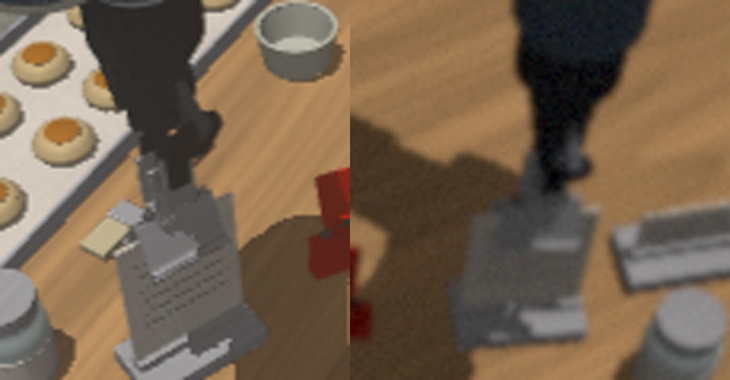

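View pics/w4.png

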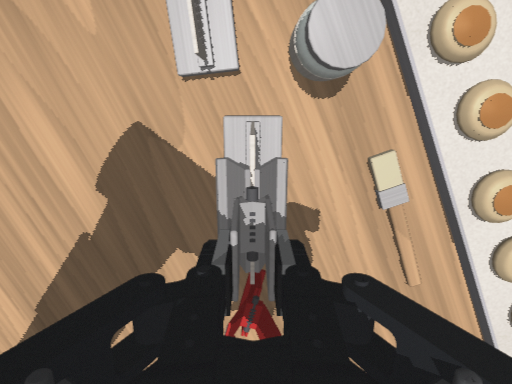

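The clip sits astride the card: its jaws are open 49 mm over the lips and it is centred to within about 1 mm. The card edge is roughly 20 mm above the tips, and the card hasn't moved. Handing in.

```bash
python3 - <<'E'
from h import *
ctrl.hand_in(); print(ctrl.get_time_s(),ctrl.get_width()*85)
E
```

```text
the job is handed in; nothing more can be done
the job is handed in; nothing more can be done
```

I gripped the larger bare-steel clip by its levers and squeezed it fully open with a 45 N grip. I lowered it astride the middle of the tall card's top edge and handed in while still holding it there. The last clock reading was 13.1 s, against the 42 s limit.

**Last checks:**
- **Opening:** the jaws measured about 49 mm over the lips, which is fully open.
- **Position:** the clip was upright, centred and in line with the card to about 1 mm.
- **Depth:** the card's edge was about 20 mm above the jaw tips, roughly half-way up inside the jaws.
- **Card:** it stood where it was before the descent, and neither contact guard tripped on the way down.

**What disagreed or was not checked:**
- The gripper's own width reading was about 18 mm, while the levers should be 20 mm over their outsides. The cameras showed about 19 mm there, with the jaws at full width.
- The vertical force read about 2 N higher after the descent than before it. At the carry position it was about −2 N from the pre-grasp baseline, so this may be sensor drift.
- The scene and side cameras put the card's faces about 2 mm apart, though the card is 3 mm thick. I put this down to calibration.
- I did not re-measure the other objects afterwards. The last pictures show nothing knocked over.

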